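# Fetch the block plane from behind the things in the tool till

## Task

Three things stand in the front of the tool till: the glue bottle, the wax can and the carver's mallet. Move all three out of the way so that they stand together on the side board, then take the block plane from behind them and lay it sole down in the middle of the cork pad, along the pad's length. Then stand each of the three back upright exactly where it stood before; never let one fall over, and leave the sharpening stone where it lies.

Things in the scene. Friction and masses are not known exactly. Their poses are not given: they have to be found in the camera images.
- till: Fixed wooden tray, low walls at far side (+x), left and right; near side open. Origin on the bench, midway between side walls. Floor top 12 mm up, x -85 to 92 mm, y -155 to 155 mm; walls 10 mm thick, tops at 40 mm. Standing things: row along y near x=-29 mm, 98 mm apart, any order. Plane and stone lie behind at x=32, y=+-78 mm, along y; 10 mm behind the row, 38 mm to far wall.
- side_board: Side area: plain pale wooden board fixed to the bench, 270 (x) by 130 (y) by 18 mm thick, to the left or the right of the till. Origin at the centre of its underside; top 18 mm above it.
- cork_pad: Cork pad fixed to the bench, 180 (x) by 90 (y) by 6 mm thick, on the other side of the till from the side board. Origin at the centre of its underside; top 6 mm above it. Its x axis is its length.
- bottle: White glue bottle with a paper label and a small grey nozzle, standing: round body 52 mm in diameter up to 98 mm, then shoulder and nozzle to 128 mm overall. Loose, 0.2 to 0.35 kg. Origin at the centre of its base, z up.
- can: Cylindrical steel wax can with a brown label, standing: 58 mm in diameter, 112 mm high. Loose, 0.25 to 0.45 kg. Origin at the centre of its base, z up.
- mallet: Turned carver's mallet standing on its head, handle up: dark head 58 mm in diameter at its base, 48 mm at 66 mm height; pale handle thickening from 20 mm diameter at 74 mm height to 26 mm from 105 to 132 mm height, top at 142 mm. Loose, 0.2 to 0.4 kg. Origin at the centre of the base of the head, z up.
- plane: Small steel block plane lying on its sole: 140 mm long (x), 44 wide (y); sole 10 mm thick, the middle 100 mm has vertical cheeks up to 33 mm, 44 mm apart, to be gripped across. Round wooden palm rest (top 51 mm) towards -x, brass knob (top 46 mm) towards +x. Loose, 0.4 to 0.7 kg. Origin at the centre of the sole, z up.
- stone: Sharpening stone: a grey slab in a pale wooden holder, 130 long (x) by 48 by 26 mm high, with no knobs, lying beside the plane at the back of the till. Not part of the job. Origin at the centre of its underside.
Not all that is in view belongs to the job. What is shaped like the can but green, purple or red is not meant.

How it is judged:
On the way, in this order (a step that is already met when the one before it is completed fails the run):
1. bottle, can and mallet all stand upright on the side board, released (x of bottle in the frame of side_board between -0.128 and 0.128 m and y of bottle in the frame of side_board between -0.058 and 0.058 m and z of bottle in the frame of side_board between 0.012 and 0.024 m and angle between each of bottle, can, mallet's own z axis and vertical below 0.1 rad and contact force between the fingers and bottle below 0.1 N and linear speed of each of bottle, can, mallet below 0.02 m/s and x of can in the frame of side_board between -0.128 and 0.128 m and y of can in the frame of side_board between -0.058 and 0.058 m and z of can in the frame of side_board between 0.012 and 0.024 m and contact force between the fingers and can below 0.1 N and x of mallet in the frame of side_board between -0.128 and 0.128 m and y of mallet in the frame of side_board between -0.058 and 0.058 m and z of mallet in the frame of side_board between 0.012 and 0.024 m and contact force between the fingers and mallet below 0.1 N), for 0.2 s.
2. the plane lies on its sole in the middle of the cork pad, along it, released (x of plane in the frame of cork_pad between -0.015 and 0.015 m and y of plane in the frame of cork_pad between -0.015 and 0.015 m and z of plane in the frame of cork_pad below 0.011 m and angle between plane's own z axis and vertical below 0.1 rad and angle between the x axis of plane and the x axis of cork_pad, either way round below 0.2 rad and linear speed of plane below 0.02 m/s and contact force between the fingers and plane below 0.1 N), for 0.2 s.
At the end, for the whole second after the job is handed in: The plane lies sole down on the cork pad, within 15 mm of its centre along and across, its length within 0.2 rad of the pad's (either way round); bottle, can and mallet each stand upright in the till within 15 mm of where they stood at the start; everything is released and at rest (all of step 2 and distance of each of bottle, can, mallet from where it was at the start of the episode below 0.015 m and angle between each of bottle, can, mallet's own z axis and vertical below 0.1 rad and linear speed of each of bottle, can, mallet below 0.02 m/s and contact force between the fingers and bottle below 0.1 N and contact force between the fingers and can below 0.1 N and contact force between the fingers and mallet below 0.1 N); the robot touches nothing.
It fails at once if the sharpening stone is moved more than 15 mm (distance of stone from where it was at the start of the episode above 0.015 m).
It fails at once if the bottle, can or mallet falls over (angle between any of bottle, can, mallet's own z axis and vertical above 0.6 rad).
It also fails if it takes over 147 s, if anything falls off the work surface, if the arm or the gripper's body presses on something with over 40 N, if the wrist force passes 120 N, or if a joint passes its speed limit or range.

## Robot

A 7-joint arm with a two-finger parallel gripper is mounted at the origin on the work surface. World frame = base frame: x ahead of the robot, y to its left, z up, the work surface at z = 0. Lengths are in m, angles in rad, forces in N, time in s.
With the tool pointing down it reaches from about 0.4 to 0.875 m from the base axis. Payload 19.3 kg.
Tool frame: the origin (TCP) lies on the centre line of the jaws, within the pads' length; the fingertips stand 14 mm ahead of it and the grasp point (between the pads) lies 5 mm behind it (bot.tip_extent is the distance from the TCP to the fingertips, in m); z points along the fingers, y is the line along which they close (so a half turn about z gives the same grasp; the last joint's range is limited). The gripper opens to 85 mm and grips with 20 to 120 N. Pads are 22 mm wide; open, the fingers measure 114 mm over their backs; the gripper's body (76 mm by 85 mm) begins 54 mm behind the grasp point. The pads swing forward as they close: fully open they stand 13 mm farther back than shut.
Start: joints at [1.043, 0.521, -0.036, 1.599, 0.021, 1.021, -0.113], TCP at [0.276, -0.561, 0.245] pointing down, gripper open.
Joint ranges: [-2.91, 2.91], [-0.3, 2.13], [-1.5, 1.42], [0.17, 2.43], [-1.26, 4.41], [0.16, 1.93], [-2.52, 2.52]. Speed limits (rad/s): [1.89, 1.89, 2.39, 2.39, 3.01, 3.01, 3.01].

## Interface

Orientations are given as [roll, pitch, yaw] about the fixed x, y, z axes, in that order (R = Rz(yaw) Ry(pitch) Rx(roll)).
In Python, from workcell import monitor, grab_frame, camera_model, bot gives the robot as it stands.
- The arm moves only by the tool move_arm, never from a script. Its argument "moves" is a list of rows, each a list of 4 numbers: the shift along the world's x, y, z in mm, then the turn about the world's z in rad. A call has 1 to 12 rows; each row is the pose to reach, as a shift and turn from the pose commanded when the call began; what a row does not reach only later rows make up. A row lasts 1/8 s, in which the tool goes at most 62.5 mm and 10.7 degrees, less where a joint would pass 70% of its speed; a pose out of reach is approached as far as the arm can. A call with a gripper value outside its range is refused whole. "gripper" is the opening, from 0 (shut) to 1 (fully open), set as the call begins (left out, the last holds). The fingers move at their own pace and stop on an object; "newtons" is the grip in N (left out, the last holds). Time passes only in rows, so rows that repeat a pose let the fingers close. It gives the time, the measured TCP pose, the force, the opening and the grip force at its end, in the units of the state.
- monitor.observe(): the state, without advancing time (a new reading comes with each control period).
- grab_frame(name): name is "scene" or "top" or "wrist"; returns the picture (420x560x3 uint8, blue, green, red); there is no depth.
- camera_model(name): a dict with "vfov" (degrees; the focal length in pixels is half the picture's height over the tangent of half this angle, whatever the lens; pixels are square), "cx", "cy" (the principal point, pixels), "R" (3x3) and "t" (3): a world point X has camera coordinates R X + t; the wrist camera has in their place "T_tool_cam" (4x4, takes a point from camera to tool coordinates, whose origin is the TCP and whose axes are the flange's). Camera axes: x right, y down, z forward; pixel columns grow to the right and rows downward; lengths in m; the calibration is good to about 2 mm. The wrist camera is an equidistant fisheye: a pixel r from the principal point sees the ray r / f radians off the axis. A picture is of the moment at which its call begins: read the wrist's pose just before it. camera_model takes no time and is no camera call.
- bot.job_done(): hands the job in; it is judged then, once.
The state is a dict: "clock": time; "qpos": joint angles; "qd": joint speeds; "joint_efforts": joint torques, N m; "position": TCP position; "tool_rot": TCP orientation; "force": force on the tool from outside, world axes, zero at the start; "moment": the same for the moment, N m; "grip_width": finger opening in m; "finger_force": force on a finger pad.
Only numpy, scipy, OpenCV 4.12 (cv2) and the standard library are available. Lean on these libraries where they do the work, as an engineer would, in place of code of your own. Each camera call takes 0.05 s, during which the arm holds its last target. There are 200 camera calls.

## Working session

There is one attempt and no reset: what is moved stays moved. The work goes in short steps, Python scripts to look and compute and a tool call to move; the robot and the scene stay as the last step left them, time stands still between calls to the robot, and variables do not carry over. Pictures are saved under pics/ and viewed, at most 14 in all, crops included, and the job is handed in when it is done.

Besides the shell and the picture viewer there is one more tool, called after ">>>" as name(argument=value, ...) on one line, values as JSON. move_arm: Moves the arm, as the interface text tells. Its arguments: {"type":"object","properties":{"moves":{"type":"array","items":{"type":"array","items":{"type":"number"}}},"gripper":{"type":"number"},"newtons":{"type":"number"}},"required":["moves"]}

```bash
mkdir -p pics; ls; python3 - <<'E'
from workcell import monitor, grab_frame, camera_model, bot
import cv2,numpy as np
s=monitor.observe();print({k:np.round(v,3) for k,v in s.items()})
for n in("scene","top"):
    cv2.imwrite(f"pics/{n}0.png",grab_frame(n)); print(camera_model(n))
print(camera_model("wrist"))
E
```

```text
pics
{'clock': np.float64(0.0), 'qpos': array([ 1.043,  0.522, -0.036,  1.6  ,  0.021,  1.021, -0.113]), 'qd': array([ 0.001,  0.001,  0.001,  0.   ,  0.   , -0.001, -0.001]), 'joint_efforts': array([-0.0000e+00, -9.2709e+01,  1.9800e+00, -3.6993e+01,  1.8000e-02,
        8.0000e-03, -0.0000e+00]), 'position': array([ 0.276, -0.56 ,  0.245]), 'tool_rot': array([-3.14 ,  0.   ,  0.458]), 'force': array([-0.636,  0.016,  0.483]), 'moment': array([-0.005,  0.03 ,  0.025]), 'finger_force': np.float64(0.0), 'grip_width': np.float64(0.085)}
{'vfov': 45.300732340094726, 'cx': 277.1559957668701, 'cy': 207.87515780321647, 'R': array([[ 0.56516711,  0.82483591, -0.01522667],
       [ 0.45442781, -0.32666663, -0.82872449],
       [-0.68853576,  0.4614484 , -0.55944962]]), 't': array([-0.31107161, -0.18749631,  1.44197117])}
{'vfov': 50.641784799435186, 'cx': 274.6673572826826, 'cy': 211.0485213462222, 'R': array([[-0.00114181, -0.9999368 , -0.01118479],
       [-0.99864182,  0.00172279, -0.05207256],
       [ 0.05208853,  0.01111014, -0.99858067]]), 't': array([0.00740002, 0.52029786, 1.07068834])}
{'vfov': 65.70646984690485, 'cx': 277.4250548353464, 'cy': 205.91846148472865, 'T_tool_cam': array([[-1.05847382e-04, -9.65724474e-01, -2.59569316e-01,
         6.54595263e-02],
       [ 9.99999809e-01,  5.58741387e-05, -6.15659770e-04,
         7.36749790e-04],
       [ 6.09060920e-04, -2.59569331e-01,  9.65724283e-01,
        -1.27402900e-01],
       [ 0.00000000e+00,  0.00000000e+00,  0.00000000e+00,
         1.00000000e+00]])}
```

View pics/scene0.png

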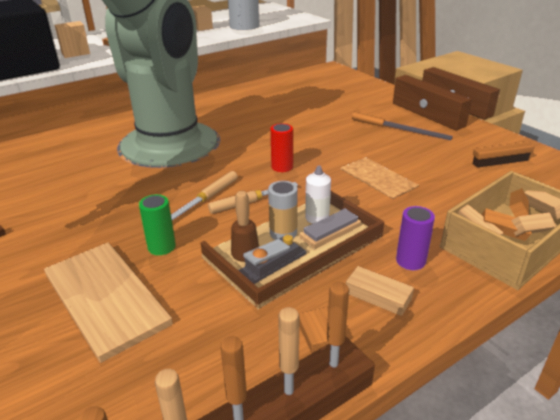

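View pics/top0.png

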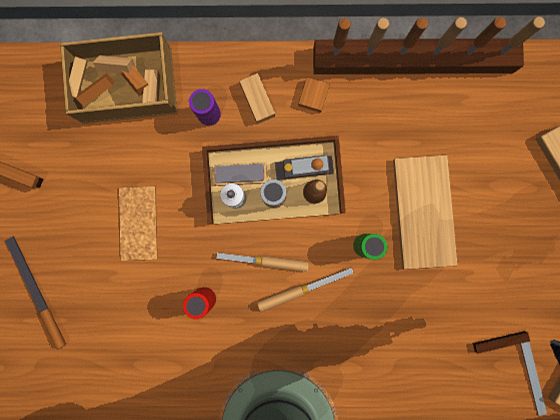

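The top view shows bottle (232,195), can (273,192) and mallet (316,190) in the row. Behind them are the stone (239,173) and the plane (304,166). The side board is at (426,211) and the cork pad at (138,223).

What could be taken for the wax can: green (373,246), red (200,303) and purple (204,103) look-alikes. The brown-label steel can in the till at (273,192) is the one meant. The chisels, box and loose blocks are clutter. Next are close crops.

```bash
python3 - <<'E'
import cv2
a=cv2.imread("pics/top0.png")[130:230,195:350]; cv2.imwrite("pics/topc.png",cv2.resize(a,None,fx=5,fy=5,interpolation=cv2.INTER_CUBIC))
a=cv2.imread("pics/scene0.png")[155:300,195:395]; cv2.imwrite("pics/scenec.png",cv2.resize(a,None,fx=4,fy=4,interpolation=cv2.INTER_CUBIC))
E
```

```text
(no output)
```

View pics/topc.png

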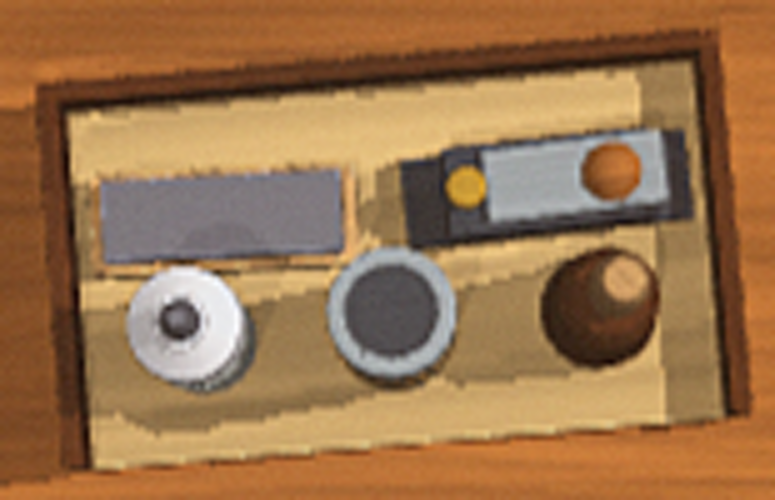

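View pics/scenec.png

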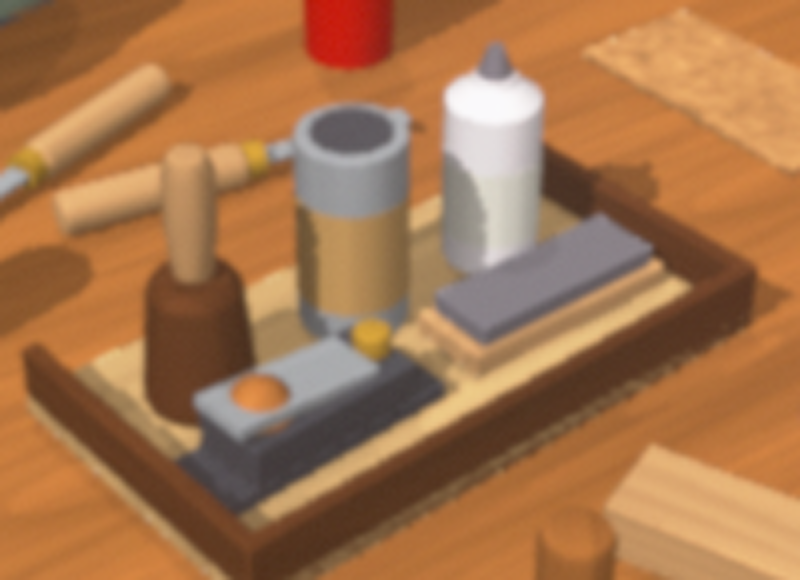

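```bash
cat > h.py <<'E'
import numpy as np,cv2
from workcell import monitor, grab_frame, camera_model, bot
from scipy.spatial.transform import Rotation as Ro
CM={n:camera_model(n) for n in("scene","top","wrist")}
def ray(n,p,st=None):
    c=CM[n];f=210/np.tan(np.radians(c["vfov"]/2));d=np.array([p[0]-c["cx"],p[1]-c["cy"]])
    if n=="wrist":
        r=np.linalg.norm(d);th=r/f;v=np.r_[d/r*np.sin(th),np.cos(th)]
        M=c["T_tool_cam"];R=Ro.from_euler("xyz",st["tool_rot"]).as_matrix()
        return st["position"]+R@M[:3,3],R@M[:3,:3]@v
    v=c["R"].T@np.r_[d/f,1];return -c["R"].T@c["t"],v
def plane(n,p,z,st=None):
    o,v=ray(n,p,st);return o+v*(z-o[2])/v[2]
def tri(*rs):
    A=0;b=0
    for o,v in rs:
        v=v/np.linalg.norm(v);P=np.eye(3)-np.outer(v,v);A=A+P;b=b+P@o
    X=np.linalg.solve(A,b)
    e=[np.linalg.norm((np.eye(3)-np.outer(v,v)/(v@v))@(X-o)) for o,v in rs]
    return X,max(e)
E
python3 - <<'E'
from h import *
np.set_printoptions(precision=4,suppress=True)
T=lambda x,y:((x+.5)/5-.5+195,(y+.5)/5-.5+130)
S=lambda x,y:((x+.5)/4-.5+195,(y+.5)/4-.5+155)
P={"nozzle":(T(180,318),S(494,46)),"can":(T(392,312),S(352,131)),"mallet":(T(630,280),S(188,150)),
"knob":(T(466,187),S(372,326)),"palm":(T(612,170),S(260,384)),
"tillFL":(T(38,88),S(752,268)),"tillFR":(T(715,32),S(252,545)),"tillNR":(T(748,412),S(35,348)),
"b1":((394,157),(105,350)),"b2":((449,154),(46+0,262+0)) }
for k,(a,b) in P.items():
    if k[0]!='b': print(k,*tri(ray("top",a),ray("scene",b)))
print("bases", plane("top",T(600,308),.03))
sc=dict(zip("abcd",[(105,350),(169,320),(104,246),(46,262)]))
print("board top")
for p in[(394,157),(449,154),(457,265),(405,268)]:print(plane("top",p,.018))
print("board scene")
for p in sc.values():print(plane("scene",p,.018))
print("pad top")
for p in[(119,187),(155,186),(157,259),(120,260)]:print(plane("top",p,.006))
print("pad scene")
for p in[(341,177),(364,160),(416,178),(384,194)]:print(plane("scene",p,.006))
E
```

```text
nozzle [0.5531 0.1013 0.14  ] 0.0008724617094222054
can [0.557  0.0098 0.1241] 0.0008946612316979765
mallet [ 0.568  -0.0908  0.1557] 0.0021925177419161446
knob [ 0.622  -0.0243  0.0587] 0.0006481966810796297
palm [ 0.6295 -0.093   0.0601] 0.00045840653309767046
tillFL [0.6735 0.1809 0.0375] 9.402849858938597e-05
tillFR [ 0.6996 -0.1439  0.0406] 0.001170859062513753
tillNR [ 0.5177 -0.1566  0.0392] 0.0028725693426816627
bases [ 0.5672 -0.0898  0.03  ]
board top
[ 0.6517 -0.2849  0.018 ]
[ 0.6587 -0.4187  0.018 ]
[ 0.3893 -0.4321  0.018 ]
[ 0.3822 -0.3072  0.018 ]
board scene
[ 0.653  -0.4007  0.018 ]
[ 0.6525 -0.2907  0.018 ]
[ 0.3893 -0.3143  0.018 ]
[ 0.3728 -0.4236  0.018 ]
pad top
[0.581  0.3923 0.006 ]
[0.5833 0.3028 0.006 ]
[0.4034 0.2956 0.006 ]
[0.401  0.3867 0.006 ]
pad scene
[0.4449 0.2654 0.006 ]
[0.4131 0.3715 0.006 ]
[0.5571 0.412  0.006 ]
[0.5643 0.296  0.006 ]
```

The crops confirm the choice: a steel can with a brown label at (273,192) top, and a plane with brass knob and wooden palm rest. Two-view heights agree with the text to about 2 mm: 140 mm nozzle, 124 mm can, 154–156 mm mallet.

The next move takes the wrist camera over the board, then over the till.

>>> move_arm(moves=[[40,30,20,-0.06],[85,65,50,-0.13],[130,100,80,-0.2],[170,135,105,-0.26],[210,170,105,-0.32],[245,200,105,-0.38],[245,200,105,-0.38],[245,200,105,-0.38],[245,200,105,-0.38]], gripper=1, newtons=30)

```text
clock: 1.23
position: [0.5203, -0.3617, 0.3503]
tool_rot: [3.141, 0.0, 0.076]
force: [-1.0, 0.9, 0.1]
grip_width: 0.0854
finger_force: 0.0
```

```bash
cat > snap.py <<'E'
import sys,json
from h import *
n=sys.argv[1];s=monitor.observe();im=grab_frame("wrist")
cv2.imwrite(f"pics/{n}.png",im);json.dump({k:np.asarray(s[k]).tolist() for k in("position","tool_rot","clock")},open(f"pics/{n}.json","w"))
print(s["position"].round(4),s["tool_rot"].round(4),s["clock"])
E
python3 snap.py w1
```

```text
[ 0.5203 -0.3617  0.3503] [3.1414e+00 4.0000e-04 7.6300e-02] 1.225
```

>>> move_arm(moves=[[5,45,0,0],[10,90,0,0],[15,135,0,0],[20,180,0,0],[25,225,0,0],[30,270,0,0],[35,315,0,0],[40,360,0,0],[40,360,0,0],[40,360,0,0],[40,360,0,0]])

```text
clock: 2.65
position: [0.5611, -0.0021, 0.3503]
tool_rot: [3.141, 0.0, 0.076]
force: [-0.4, -0.0, 0.1]
grip_width: 0.0853
finger_force: 0.0
```

```bash
python3 snap.py w2
```

```text
[ 0.5611 -0.0021  0.3503] [3.1412 0.     0.0758] 2.65
```

View pics/w2.png

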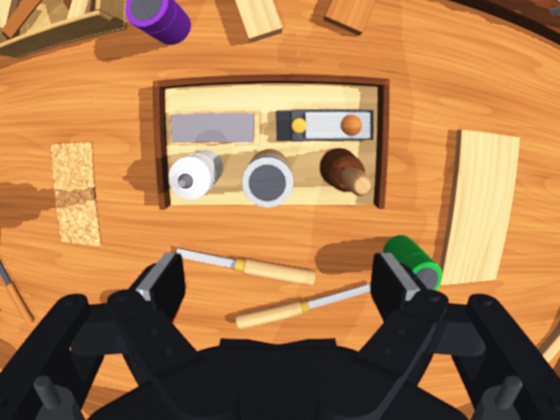

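View pics/w1.png

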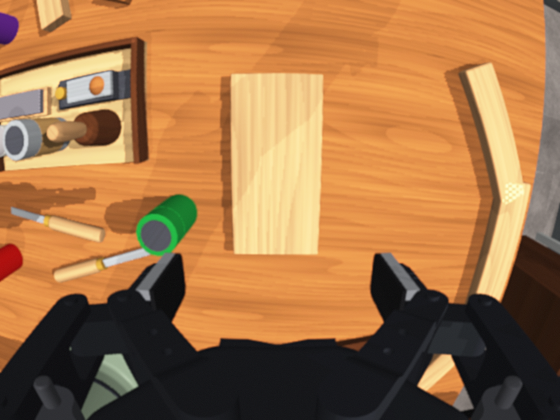

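The wrist views show the bottle nozzle at (184,181), the can top at (268,182) and the mallet top at (361,186). They also show the board corners (w1) and pad corners (w2). I'll locate the rest with wrist rays.

```bash
python3 - <<'E'
from h import *
import json
np.set_printoptions(precision=4,suppress=True)
L=lambda n:json.load(open(f"pics/{n}.json"))
w1,w2=L("w1"),L("w2")
def q(n,pts,z,st):
    P=np.array([plane(n,p,z,st) for p in pts])[:,:2]; print(P.tolist() and P, "c",P.mean(0))
T=lambda x,y:((x+.5)/5-.5+195,(y+.5)/5-.5+130)
q("wrist",[(232,74),(323,74),(319,254),(234,254)],.018,w1)
q("wrist",[(52,144),(92,142),(101,244),(63,245)],.006,w2)
for k,a,b in[("noz",(184,181),T(180,318)),("can",(268,182),T(392,312)),("mal",(361,186),T(630,280)),("knob",(299,126),T(466,187)),("palm",(351,125),T(612,170))]:
    print(k,*tri(ray("wrist",a,w2),ray("top",b)))
print("till far corners wall tops"); q("wrist",[(155,83),(388,80)],.04,w2)
print("plane corners sole");q("wrist",[(277,110),(374,110),(374,139),(277,140)],.03,w2)
# can top from mask fits: white shoulder, grey ring
im=cv2.imread("pics/w2.png");hsv=cv2.cvtColor(im,cv2.COLOR_BGR2HSV)
m=((hsv[...,1]<60)&(hsv[...,2]>90)).astype(np.uint8)*255
m[:,:160]=0;m[:150]=0;m[205:]=0
for c in cv2.findContours(m,0,1)[0]:
    if cv2.contourArea(c)>200:print(cv2.minEnclosingCircle(c),cv2.boundingRect(c))
E
```

```text
[[ 0.648  -0.2887]
 [ 0.6577 -0.4155]
 [ 0.3906 -0.4365]
 [ 0.3805 -0.3055]] c [ 0.5192 -0.3615]
[[0.5809 0.3881]
 [0.5842 0.3   ]
 [0.4085 0.2936]
 [0.3956 0.3822]] c [0.4923 0.341 ]
noz [0.5538 0.1021 0.1278] 0.00011550596754237363
can [0.5571 0.0084 0.1175] 0.0007253187066526635
mal [ 0.5672 -0.0924  0.1468] 0.0013302406846849846
knob [ 0.6217 -0.0252  0.0592] 0.0004123992698997127
palm [ 0.6299 -0.0937  0.0561] 3.755743979502004e-05
till far corners wall tops
[[ 0.6725  0.1761]
 [ 0.6995 -0.1446]] c [0.686  0.0158]
plane corners sole
[[ 0.641   0.004 ]
 [ 0.6552 -0.1308]
 [ 0.6143 -0.1351]
 [ 0.5998  0.0009]] c [ 0.6276 -0.0653]
((267.27166748046875, 180.6501007080078), 26.517982482910156) (242, 155, 52, 50)
((194.83921813964844, 172.24559020996094), 28.913793563842773) (168, 150, 55, 50)
```

The measurements agree to about 2 mm. I'll start with the mallet.

>>> move_arm(moves=[[4,-40,0,0],[6,-89,0,0],[6,-89,-50,0],[6,-89,-100,0],[6,-89,-150,0],[6,-89,-190,0],[6,-89,-210,0],[6,-89,-225,0],[6,-89,-225,0],[6,-89,-225,0]])

```text
clock: 3.95
position: [0.5677, -0.0898, 0.1261]
tool_rot: [3.141, -0.001, 0.077]
force: [0.5, -0.1, 0.1]
grip_width: 0.0859
finger_force: 0.0
```

>>> move_arm(moves=[[0,0,0,0],[0,0,0,0],[0,0,0,0],[0,0,0,0],[0,0,0,0],[0,0,0,0],[0,0,0,0],[0,0,0,0]], gripper=0, newtons=40)

```text
clock: 4.95
position: [0.5674, -0.0898, 0.1255]
tool_rot: [3.141, -0.0, 0.078]
force: [0.5, -0.4, 4.8]
grip_width: 0.0248
finger_force: 39.6
```

```bash
python3 snap.py w3
```

```text
[ 0.5674 -0.0898  0.1255] [ 3.1414e+00 -4.0000e-04  7.7700e-02] 4.95
```

View pics/w3.png

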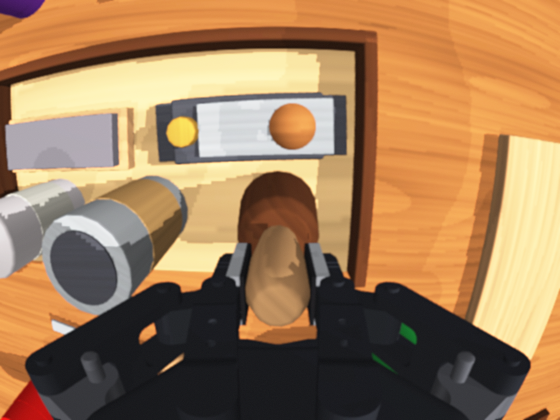

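Both pads hold the handle at (278,275), upright. Next is the lift and carry to the far part of the board.

>>> move_arm(moves=[[0,0,20,0],[0,0,50,0],[0,0,80,0],[5,-35,100,0],[10,-80,100,0],[18,-125,100,0],[25,-170,100,0],[31,-215,100,0],[35,-250,100,0],[36,-266,95,0],[36,-266,80,0],[36,-266,60,0]])

```text
clock: 6.5
position: [0.6034, -0.3539, 0.1839]
tool_rot: [-3.14, 0.0, 0.079]
force: [0.3, -0.4, -3.0]
grip_width: 0.0252
finger_force: 40.0
```

>>> move_arm(moves=[[0,0,-20,0],[0,0,-35,0],[0,0,-47,0],[0,0,-52,0],[0,0,-53,0],[0,0,-53,0],[0,0,-53,0]])

```text
clock: 7.38
position: [0.6034, -0.3558, 0.1328]
tool_rot: [3.141, -0.001, 0.078]
force: [-0.1, 0.5, -2.1]
grip_width: 0.0245
finger_force: 40.0
```

>>> move_arm(moves=[[0,0,0,0],[0,0,0,0],[0,0,0,0],[0,0,0,0],[0,0,0,0],[0,0,0,0]], gripper=1)

```text
clock: 8.12
position: [0.6032, -0.3556, 0.1323]
tool_rot: [-3.142, -0.0, 0.078]
force: [1.1, 0.3, -0.3]
grip_width: 0.0853
finger_force: 0.0
```

>>> move_arm(moves=[[0,0,30,0],[0,0,70,0],[0,0,100,0],[-5,30,110,0],[-10,75,110,0],[-15,120,110,0],[-20,165,110,0],[-26,210,110,0],[-32,255,110,0],[-38,300,110,0],[-44,340,110,0],[-46,365,110,0]])

```text
clock: 9.62
position: [0.5568, 0.0114, 0.2425]
tool_rot: [-3.141, -0.0, 0.08]
force: [0.6, -1.6, 0.0]
grip_width: 0.0853
finger_force: 0.0
```

>>> move_arm(moves=[[0,0,0,0],[0,0,0,0],[0,0,-40,0],[0,0,-80,0],[0,0,-120,0],[0,0,-145,0],[0,0,-160,0],[0,0,-160,0],[0,0,-160,0]])

```text
clock: 10.75
position: [0.5578, 0.0091, 0.0832]
tool_rot: [3.142, -0.001, 0.077]
force: [0.2, 0.6, 0.5]
grip_width: 0.0852
finger_force: 0.0
```

>>> move_arm(moves=[[0,0,0,0],[0,0,0,0],[0,0,0,0],[0,0,0,0],[0,0,0,0],[0,0,0,0],[0,0,0,0],[0,0,0,0]], gripper=0, newtons=40)

```text
clock: 11.75
position: [0.5576, 0.0094, 0.0832]
tool_rot: [3.142, -0.001, 0.078]
force: [-2.4, -0.1, 10.0]
grip_width: 0.0572
finger_force: 39.7
```

>>> move_arm(moves=[[0,0,20,0],[0,0,50,0],[0,0,85,0],[-3,-30,110,0],[-7,-75,110,0],[-11,-120,110,0],[-15,-165,110,0],[-20,-210,110,0],[-26,-255,110,0],[-32,-300,110,0],[-36,-345,110,0],[-38,-371,110,0]])

```text
clock: 13.25
position: [0.5182, -0.3641, 0.1924]
tool_rot: [3.141, 0.0, 0.076]
force: [0.3, -0.2, -2.6]
grip_width: 0.0574
finger_force: 42.6
```

>>> move_arm(moves=[[0,0,0,0],[0,0,-20,0],[0,0,-50,0],[0,0,-80,0],[0,0,-95,0],[0,0,-101,0],[0,0,-103,0],[0,0,-103,0],[0,0,-103,0]])

```text
clock: 14.38
position: [0.5195, -0.3619, 0.09]
tool_rot: [3.141, -0.001, 0.078]
force: [0.1, -0.5, -2.9]
grip_width: 0.057
finger_force: 42.6
```

>>> move_arm(moves=[[0,0,0,0],[0,0,0,0],[0,0,0,0],[0,0,0,0],[0,0,0,0],[0,0,0,0]], gripper=1)

```text
clock: 15.12
position: [0.5192, -0.3616, 0.0893]
tool_rot: [-3.142, -0.0, 0.078]
force: [0.1, 0.1, -0.4]
grip_width: 0.0855
finger_force: 0.0
```

>>> move_arm(moves=[[0,0,40,0],[0,0,80,0],[0,10,120,0],[3,50,130,0],[7,95,130,0],[11,140,130,0],[14,185,130,0],[18,230,130,0],[22,275,130,0],[26,320,130,0],[29,365,130,0],[32,410,130,0]])

```text
clock: 16.62
position: [0.5512, 0.0498, 0.2194]
tool_rot: [3.142, -0.0, 0.078]
force: [-0.3, -0.4, -0.1]
grip_width: 0.0855
finger_force: 0.0
```

>>> move_arm(moves=[[1,35,0,0],[2,53,0,0],[2,53,0,0],[2,53,-30,0],[2,53,-70,0],[2,53,-105,0],[2,53,-122,0],[2,53,-130,0],[2,53,-130,0],[2,53,-130,0]])

```text
clock: 17.88
position: [0.5538, 0.1014, 0.0903]
tool_rot: [-3.141, -0.002, 0.078]
force: [-0.2, -0.5, 0.5]
grip_width: 0.0856
finger_force: 0.0
```

>>> move_arm(moves=[[0,0,0,0],[0,0,0,0],[0,0,0,0],[0,0,0,0],[0,0,0,0],[0,0,0,0],[0,0,0,0],[0,0,0,0]], gripper=0, newtons=40)

```text
clock: 18.88
position: [0.5536, 0.1016, 0.0899]
tool_rot: [-3.141, -0.001, 0.078]
force: [-1.1, 0.1, 7.3]
grip_width: 0.0508
finger_force: 40.6
```

```bash
python3 snap.py w4
```

```text
[0.5536 0.1016 0.0899] [-3.1414e+00 -1.0000e-03  7.7900e-02] 18.875
```

View pics/w4.png

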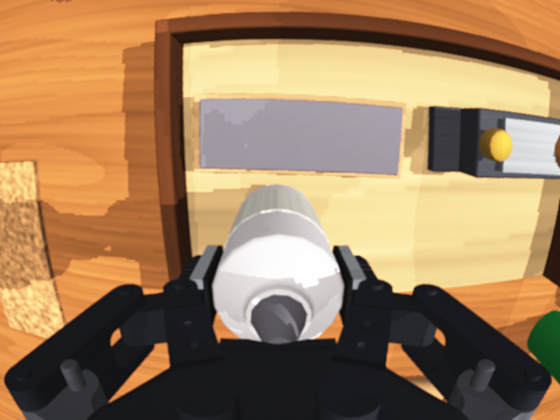

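The bottle at (278,300) is held evenly and the stone is untouched. I'll carry it high to the near part of the board.

>>> move_arm(moves=[[0,0,25,0],[0,0,65,0],[0,0,105,0],[0,-10,140,0],[-5,-50,150,0],[-15,-95,150,0],[-28,-140,150,0],[-41,-185,150,0],[-54,-230,150,0],[-67,-275,150,0],[-80,-320,150,0],[-93,-365,150,0]])

```text
clock: 20.42
position: [0.4595, -0.265, 0.2394]
tool_rot: [-3.142, -0.0, 0.078]
force: [1.1, 0.3, -2.7]
grip_width: 0.051
finger_force: 42.8
```

>>> move_arm(moves=[[-10,-40,0,0],[-20,-80,0,0],[-26,-104,0,0],[-26,-104,0,0],[-26,-104,-30,0],[-26,-104,-75,0],[-26,-104,-115,0],[-26,-104,-135,0],[-26,-104,-141,0],[-26,-104,-143,0],[-26,-104,-143,0],[-26,-104,-143,0]])

```text
clock: 21.92
position: [0.4345, -0.3678, 0.0971]
tool_rot: [3.141, -0.001, 0.078]
force: [-0.2, 0.7, -2.9]
grip_width: 0.0508
finger_force: 42.8
```

>>> move_arm(moves=[[0,0,0,0],[0,0,0,0],[0,0,0,0],[0,0,0,0],[0,0,0,0],[0,0,0,0]], gripper=1)

```text
clock: 22.68
position: [0.4342, -0.3676, 0.0963]
tool_rot: [-3.142, 0.0, 0.078]
force: [-1.0, 0.5, 0.1]
grip_width: 0.0858
finger_force: 0.0
```

>>> move_arm(moves=[[0,0,40,0],[0,0,85,0],[0,0,130,0],[0,0,170,0],[0,0,210,0],[0,0,240,0],[0,40,260,0],[0,40,260,0],[0,40,260,0]])

```text
clock: 23.8
position: [0.4341, -0.3279, 0.3562]
tool_rot: [3.141, 0.0, 0.078]
force: [-0.5, 0.1, -0.4]
grip_width: 0.0851
finger_force: 0.0
```

```bash
python3 snap.py w5; python3 -c "
from h import *
cv2.imwrite('pics/top5.png',np.hstack([cv2.resize(grab_frame('top')[100:300,180:480],None,fx=1.3,fy=1.3),cv2.resize(cv2.imread('pics/w5.png'),(347,260))]))"
```

```text
[ 0.4341 -0.3279  0.3562] [3.1414e+00 1.0000e-04 7.7700e-02] 23.8
```

View pics/top5.png

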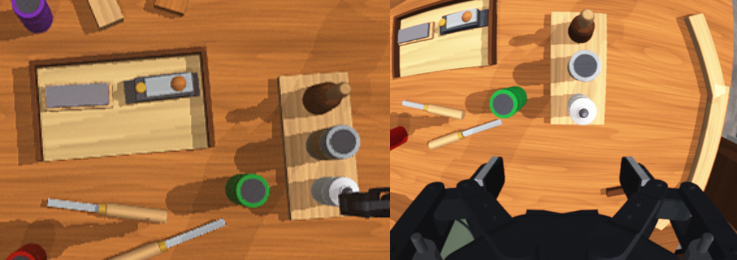

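All three stand on the board. Next I'll check the wrist range before choosing which way to turn for the plane.

```bash
python3 -c "
from h import *
print(monitor.observe()['qpos'].round(2))"
```

```text
[ 0.58  0.29 -0.06  1.66  0.02  1.19 -0.97]
```

>>> move_arm(moves=[[20,40,0,0],[40,80,0,0],[65,120,0,0],[90,160,0,0],[115,195,0,0],[140,225,0,0],[160,245,0,0],[180,255,0,0],[193,262,0,0],[193,262,0,0]])

```text
clock: 25.15
position: [0.6275, -0.0657, 0.3555]
tool_rot: [-3.141, 0.001, 0.078]
force: [0.8, -0.7, 0.3]
grip_width: 0.0853
finger_force: 0.0
```

```bash
python3 -c "
from h import *
print(monitor.observe()['qpos'].round(2))"; python3 snap.py w6
```

```text
[ 0.13  0.45 -0.18  1.43  0.08  1.27 -1.55]
[ 0.6275 -0.0657  0.3555] [-3.1413e+00  1.0000e-03  7.7900e-02] 25.15
```

>>> move_arm(moves=[[0,0,-20,0.17],[0,0,-40,0.34],[0,0,-60,0.51],[0,0,-80,0.68],[0,0,-100,0.85],[0,0,-120,1.02],[0,0,-120,1.19],[0,0,-120,1.36],[0,0,-120,1.5],[0,0,-120,1.6],[0,0,-120,1.6],[0,0,-120,1.6]])

```text
clock: 26.7
position: [0.6269, -0.0662, 0.2364]
tool_rot: [-3.142, 0.0, 1.675]
force: [-0.3, -0.3, 0.4]
grip_width: 0.0855
finger_force: 0.0
```

```bash
python3 snap.py w7
```

```text
[ 0.6269 -0.0662  0.2364] [-3.1416e+00  4.0000e-04  1.6748e+00] 26.7
```

View pics/w7.png

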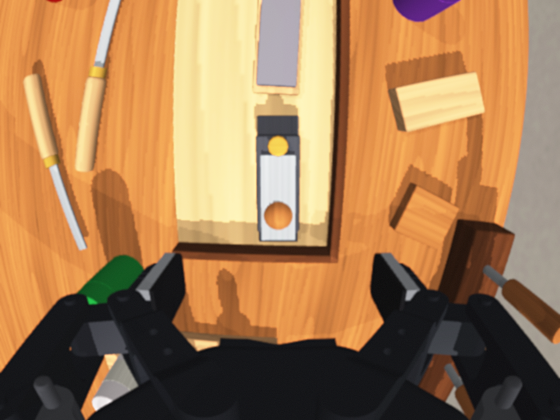

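The plane is upright in the image and aligned with the jaws. Its sole front edge is at (278,116), its back edge at (278,241) and the knob at (278,147).

```bash
python3 - <<'E'
from h import *
import json
np.set_printoptions(precision=4,suppress=True)
s=json.load(open("pics/w7.json"));s6=json.load(open("pics/w2.json"))
P=[plane("wrist",p,.022,s) for p in[(258,117),(298,115.5),(258,241),(298,241)]];print(np.array(P),np.mean(P,0))
a=(P[0]+P[1]-P[2]-P[3])/2;print(np.linalg.norm(a[:2]),np.arctan2(a[1],a[0]))
for n,p,q in[("knob",(278,147),(299,126)),("palm",(278,215),(351,125))]:print(n,*tri(ray("wrist",p,s),ray("wrist",q,s6)))
E
```

```text
[[ 0.5998  0.0001  0.022 ]
 [ 0.641   0.006   0.022 ]
 [ 0.6123 -0.136   0.022 ]
 [ 0.6572 -0.1313  0.022 ]] [ 0.6276 -0.0653  0.022 ]
0.13743484626321342 1.6751133800832918
knob [ 0.6223 -0.019   0.1514] 0.0002275523006019602
palm [ 0.6298 -0.0931  0.0565] 0.0006079084129821291
```

>>> move_arm(moves=[[1,1,-40,0],[1,1,-80,0],[1,1,-120,0],[1,1,-150,0],[1,1,-175,0],[1,1,-190,0],[1,1,-200,0],[1,1,-205,0],[1,1,-205,0],[1,1,-205,0]], gripper=0.75)

```text
clock: 28.0
position: [0.6285, -0.0647, 0.0319]
tool_rot: [3.141, 0.0, 1.678]
force: [-0.0, -0.0, -0.1]
grip_width: 0.0645
finger_force: 0.0
```

>>> move_arm(moves=[[0,0,0,0],[0,0,0,0],[0,0,0,0],[0,0,0,0],[0,0,0,0],[0,0,0,0],[0,0,0,0]], gripper=0, newtons=60)

```text
clock: 28.88
position: [0.6283, -0.0647, 0.0319]
tool_rot: [3.141, 0.0, 1.678]
force: [-2.9, -0.3, 7.9]
grip_width: 0.0427
finger_force: 62.5
```

>>> move_arm(moves=[[0,0,20,0],[0,0,50,0],[0,0,85,0],[-5,30,110,0],[-15,75,110,0],[-28,120,110,0],[-42,165,110,0.15],[-57,205,110,0.3],[-73,245,110,0.45],[-89,285,110,0.6],[-105,320,110,0.75],[-120,355,110,0.9]])

```text
clock: 30.38
position: [0.5076, 0.2912, 0.1423]
tool_rot: [-3.142, 0.001, 2.583]
force: [0.9, 0.1, -6.9]
grip_width: 0.043
finger_force: 63.6
```

>>> move_arm(moves=[[-8,25,0,0.15],[-16,53,0,0.3],[-16,53,0,0.45],[-16,53,0,0.6],[-16,53,0,0.6],[-16,53,0,0.6],[-16,53,0,0.6]])

```text
clock: 31.25
position: [0.4923, 0.3433, 0.1416]
tool_rot: [-3.141, 0.0, -3.107]
force: [0.8, -0.2, -7.2]
grip_width: 0.043
finger_force: 63.6
```

```bash
python3 snap.py w8
```

```text
[0.4923 0.3433 0.1416] [-3.1414e+00  4.0000e-04 -3.1075e+00] 31.25
```

View pics/w8.png

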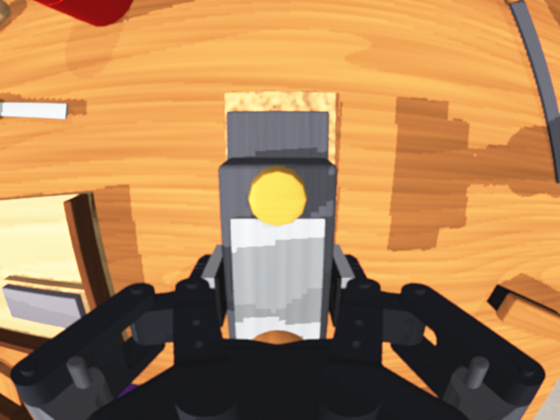

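The plane hangs level over the pad, whose near edge shows from (225,92) to (337,93). Next I'll check the offset by casting rays.

```bash
python3 - <<'E'
from h import *
import json
s=json.load(open("pics/w8.json"))
P=[plane("wrist",p,.006,s)[:2] for p in[(225,92),(337,93)]];m=np.mean(P,0);d=P[0]-P[1]
th=np.arctan2(d[1],d[0])
print(np.round(P,4),m.round(4),np.linalg.norm(d),th)
for a in(th-np.pi/2,th+np.pi/2):print((m+.09*np.array([np.cos(a),np.sin(a)])).round(4),a)
E
```

```text
[[0.4045 0.2976]
 [0.402  0.3875]] [0.4033 0.3426] 0.08993726391588054 -1.5432733868068782
[0.3133 0.3401] -3.1140697136017748
[0.4932 0.3451] 0.027522939988018358
```

>>> move_arm(moves=[[1,1,-25,0],[1,1,-60,0],[1,1,-90,0],[1,1,-105,0],[1,1,-112,0],[1,1,-115,0],[1,1,-115,0],[1,1,-115,0]])

```text
clock: 32.3
position: [0.4935, 0.3445, 0.027]
tool_rot: [3.141, 0.001, -3.106]
force: [-0.7, -0.1, -6.3]
grip_width: 0.0432
finger_force: 63.5
```

>>> move_arm(moves=[[0,0,0,0],[0,0,0,0],[0,0,0,0],[0,0,0,0],[0,0,0,0],[0,0,0,0]], gripper=1)

```text
clock: 33.05
position: [0.4932, 0.3443, 0.0263]
tool_rot: [-3.142, -0.0, -3.105]
force: [-0.1, 0.3, 0.6]
grip_width: 0.0853
finger_force: 0.0
```

>>> move_arm(moves=[[0,0,20,0],[0,0,60,0],[0,0,110,0],[0,0,160,0],[0,0,210,0],[0,-30,250,-0.15],[0,-60,250,-0.3],[0,-90,250,-0.45],[0,-90,250,-0.45],[0,-90,250,-0.45]])

```text
clock: 34.3
position: [0.493, 0.2551, 0.2772]
tool_rot: [3.141, 0.0, 2.73]
force: [-0.1, 0.4, 0.3]
grip_width: 0.0851
finger_force: 0.0
```

```bash
python3 snap.py w9; python3 -c "
from h import *
cv2.imwrite('pics/top9.png',np.hstack([cv2.resize(grab_frame('top')[100:300,80:350],None,fx=1.5,fy=1.5),cv2.resize(cv2.imread('pics/w9.png'),(395,300))]))"
```

```text
[0.493  0.2551 0.2772] [3.1407e+00 4.0000e-04 2.7301e+00] 34.3
```

View pics/top9.png

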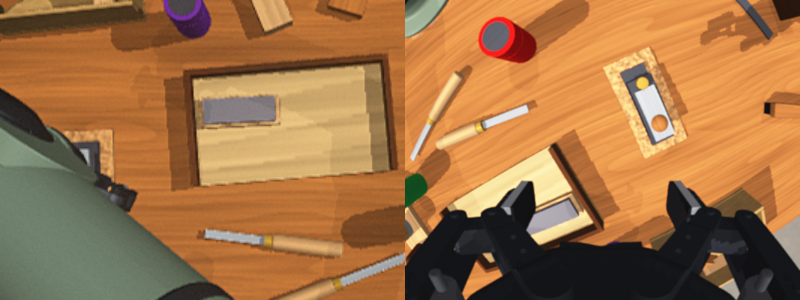

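The plane lies centred along the pad. Now I'll turn back and fetch the bottle.

>>> move_arm(moves=[[0,-30,10,-0.18],[0,-70,20,-0.36],[0,-110,20,-0.54],[0,-150,20,-0.72],[0,-190,20,-0.9],[0,-230,20,-1.08],[0,-270,20,-1.26],[0,-310,20,-1.44],[0,-350,20,-1.62],[0,-390,20,-1.8],[0,-430,20,-1.98],[0,-470,20,-2.16]])

```text
clock: 35.9
position: [0.4936, -0.216, 0.2963]
tool_rot: [-3.141, -0.0, 0.564]
force: [-0.4, -0.5, 0.3]
grip_width: 0.0853
finger_force: 0.0
```

>>> move_arm(moves=[[-10,-40,0,-0.16],[-25,-80,0,-0.32],[-40,-120,0,-0.49],[-59,-153,0,-0.49],[-59,-153,0,-0.49],[-59,-153,0,-0.49]])

```text
clock: 36.65
position: [0.435, -0.3676, 0.2961]
tool_rot: [-3.141, -0.0, 0.08]
force: [1.2, 0.4, -0.1]
grip_width: 0.0855
finger_force: 0.0
```

>>> move_arm(moves=[[0,0,-40,0],[0,0,-90,0],[0,0,-135,0],[0,0,-170,0],[0,0,-190,0],[0,0,-200,0],[0,0,-200,0],[0,0,-200,0]])

```text
clock: 37.65
position: [0.4348, -0.3687, 0.0972]
tool_rot: [3.141, -0.001, 0.078]
force: [-0.2, -0.0, 1.0]
grip_width: 0.085
finger_force: 0.0
```

>>> move_arm(moves=[[0,0,0,0],[0,0,0,0],[0,0,0,0],[0,0,0,0],[0,0,0,0],[0,0,0,0],[0,0,0,0],[0,0,0,0]], gripper=0, newtons=40)

```text
clock: 38.65
position: [0.4346, -0.3686, 0.097]
tool_rot: [3.141, -0.001, 0.078]
force: [-0.7, 1.8, 8.9]
grip_width: 0.0509
finger_force: 40.2
```

>>> move_arm(moves=[[0,0,25,0],[0,0,65,0],[0,0,105,0],[0,0,140,0],[10,40,150,0],[21,85,150,0],[32,130,150,0],[43,175,150,0],[55,220,150,0],[67,265,150,0],[79,310,150,0],[90,355,150,0]])

```text
clock: 40.15
position: [0.5243, -0.0122, 0.2464]
tool_rot: [3.141, -0.0, 0.078]
force: [-0.0, 0.2, -2.0]
grip_width: 0.0509
finger_force: 42.8
```

>>> move_arm(moves=[[10,40,0,0],[20,80,0,0],[29,114,0,0],[29,114,0,0],[29,114,0,0],[29,114,-40,0],[29,114,-80,0],[29,114,-115,0]])

```text
clock: 41.15
position: [0.553, 0.0988, 0.1302]
tool_rot: [3.141, 0.0, 0.076]
force: [2.0, 0.4, -4.0]
grip_width: 0.0508
finger_force: 42.9
```

>>> move_arm(moves=[[1,1,-20,0],[1,1,-33,0],[1,1,-37,0],[1,1,-38,0],[1,1,-38,0],[1,1,-38,0]])

```text
clock: 41.9
position: [0.5545, 0.1014, 0.0938]
tool_rot: [-3.141, -0.001, 0.078]
force: [0.5, 1.0, -2.9]
grip_width: 0.0508
finger_force: 42.9
```

>>> move_arm(moves=[[0,0,0,0],[0,0,0,0],[0,0,0,0],[0,0,0,0],[0,0,0,0],[0,0,0,0]], gripper=1)

```text
clock: 42.65
position: [0.5542, 0.1014, 0.0933]
tool_rot: [-3.142, 0.0, 0.078]
force: [0.0, 0.0, 0.1]
grip_width: 0.085
finger_force: 0.0
```

>>> move_arm(moves=[[0,0,30,0],[0,0,70,0],[0,0,115,0],[-2,-20,140,0],[-6,-65,140,0],[-10,-110,140,0],[-14,-160,140,0],[-18,-210,140,0],[-22,-260,140,0],[-26,-310,140,0],[-30,-360,140,0],[-33,-410,140,0]])

```text
clock: 44.15
position: [0.5209, -0.3102, 0.2334]
tool_rot: [3.142, -0.0, 0.078]
force: [0.2, -0.1, 0.5]
grip_width: 0.0853
finger_force: 0.0
```

>>> move_arm(moves=[[-1,-35,0,0],[-2,-53,0,0],[-2,-53,0,0],[-2,-53,0,0],[-2,-53,-40,0],[-2,-53,-80,0],[-2,-53,-120,0],[-2,-53,-138,0],[-2,-53,-144,0],[-2,-53,-144,0],[-2,-53,-144,0]])

```text
clock: 45.52
position: [0.5198, -0.3619, 0.0906]
tool_rot: [3.141, -0.001, 0.078]
force: [-0.4, 0.3, -0.4]
grip_width: 0.0853
finger_force: 0.0
```

>>> move_arm(moves=[[0,0,0,0],[0,0,0,0],[0,0,0,0],[0,0,0,0],[0,0,0,0],[0,0,0,0],[0,0,0,0],[0,0,0,0]], gripper=0, newtons=40)

```text
clock: 46.52
position: [0.5194, -0.3618, 0.0901]
tool_rot: [3.141, -0.001, 0.078]
force: [-2.1, 0.9, 8.4]
grip_width: 0.0573
finger_force: 41.3
```

>>> move_arm(moves=[[0,0,25,0],[0,0,65,0],[0,0,105,0],[2,15,130,0],[6,55,130,0],[10,100,130,0],[15,145,130,0],[20,190,130,0],[25,235,130,0],[30,280,130,0],[35,325,130,0],[38,355,130,0]])

```text
clock: 48.02
position: [0.5571, -0.0044, 0.2194]
tool_rot: [-3.141, -0.0, 0.079]
force: [-1.3, -0.6, -2.9]
grip_width: 0.0574
finger_force: 43.6
```

>>> move_arm(moves=[[0,16,0,0],[0,16,0,0],[0,16,0,0],[0,16,-40,0],[0,16,-80,0],[0,16,-115,0],[0,16,-130,0],[0,16,-134,0],[0,16,-135,0],[0,16,-135,0],[0,16,-135,0]])

```text
clock: 49.4
position: [0.5576, 0.0093, 0.085]
tool_rot: [3.142, -0.001, 0.078]
force: [-0.9, -0.3, -3.2]
grip_width: 0.0572
finger_force: 43.7
```

>>> move_arm(moves=[[0,0,0,0],[0,0,0,0],[0,0,0,0],[0,0,0,0],[0,0,0,0],[0,0,0,0]], gripper=1)

```text
clock: 50.15
position: [0.5572, 0.0093, 0.0843]
tool_rot: [-3.142, 0.0, 0.078]
force: [0.1, 0.4, -0.5]
grip_width: 0.0852
finger_force: 0.0
```

>>> move_arm(moves=[[0,0,35,0],[0,0,80,0],[0,0,125,0],[3,-20,155,0],[8,-65,160,0],[14,-110,160,0],[20,-155,160,0],[26,-200,160,0],[32,-245,160,0],[38,-290,160,0],[44,-335,160,0],[46,-365,160,0]])

```text
clock: 51.65
position: [0.6028, -0.3579, 0.2439]
tool_rot: [3.141, 0.0, 0.076]
force: [-0.8, 0.4, 0.7]
grip_width: 0.0858
finger_force: 0.0
```

>>> move_arm(moves=[[0,0,0,0],[0,0,0,0],[0,0,-40,0],[0,0,-80,0],[0,0,-104,0],[0,0,-112,0],[0,0,-112,0],[0,0,-112,0]])

```text
clock: 52.65
position: [0.6038, -0.3557, 0.1337]
tool_rot: [3.141, -0.002, 0.078]
force: [-0.4, 0.3, -0.4]
grip_width: 0.0855
finger_force: 0.0
```

>>> move_arm(moves=[[0,0,0,0],[0,0,0,0],[0,0,0,0],[0,0,0,0],[0,0,0,0],[0,0,0,0],[0,0,0,0],[0,0,0,0]], gripper=0, newtons=40)

```text
clock: 53.65
position: [0.6033, -0.3558, 0.1325]
tool_rot: [3.141, -0.0, 0.078]
force: [0.2, -0.6, 5.0]
grip_width: 0.0251
finger_force: 39.7
```

Target is (.5674,-.0898), so the shift is -36, +266 and the final z is -5.

>>> move_arm(moves=[[0,0,25,0],[0,0,60,0],[0,0,90,0],[-4,25,100,0],[-10,70,100,0],[-16,115,100,0],[-22,160,100,0],[-28,205,100,0],[-34,245,100,0],[-36,266,100,0],[-36,266,100,0],[-36,266,85,0]])

```text
clock: 55.15
position: [0.5676, -0.0903, 0.2172]
tool_rot: [3.141, -0.001, 0.077]
force: [0.5, -0.3, -2.4]
grip_width: 0.025
finger_force: 40.0
```

>>> move_arm(moves=[[0,0,-30,0],[0,0,-60,0],[0,0,-80,0],[0,0,-88,0],[0,0,-90,0],[0,0,-90,0],[0,0,-90,0]])

```text
clock: 56.02
position: [0.5675, -0.0898, 0.1279]
tool_rot: [3.141, -0.001, 0.078]
force: [0.5, -0.1, -2.9]
grip_width: 0.0243
finger_force: 39.9
```

>>> move_arm(moves=[[0,0,0,0],[0,0,0,0],[0,0,0,0],[0,0,0,0],[0,0,0,0],[0,0,0,0]], gripper=1)

```text
clock: 56.78
position: [0.5672, -0.0896, 0.1273]
tool_rot: [-3.142, 0.0, 0.078]
force: [0.0, -1.2, 0.1]
grip_width: 0.0852
finger_force: 0.0
```

>>> move_arm(moves=[[0,0,35,0],[0,0,80,0],[0,0,125,0],[0,25,170,0],[0,55,210,0],[-6,88,225,0],[-6,88,225,0],[-6,88,225,0],[-6,88,225,0]])

```text
clock: 57.9
position: [0.5611, -0.0027, 0.3517]
tool_rot: [3.141, 0.001, 0.076]
force: [-0.1, 0.4, -0.1]
grip_width: 0.0852
finger_force: 0.0
```

```bash
python3 snap.py wA
```

```text
[ 0.5611 -0.0027  0.3517] [3.1414e+00 1.0000e-03 7.6500e-02] 57.9
```

View pics/wA.png

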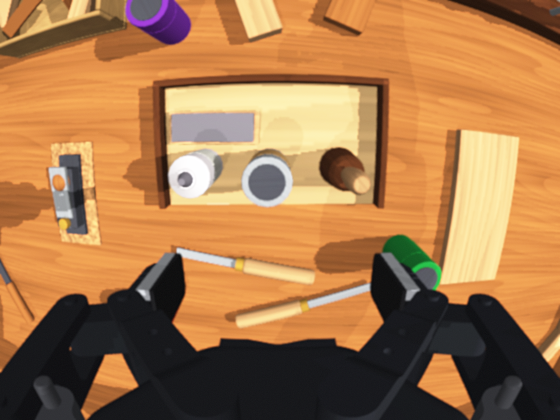

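The picture is from nearly the same pose as w2. Nozzle (183,181), can (267,181) and mallet top (361,185) match the start to about 1 px. The stone is unmoved and the plane lies on the pad at (72,193).

```bash
python3 -c "
from workcell import bot
print(bot.job_done())"
```

```text
the job is handed in; nothing more can be done
None
```

I handed the job in at about 58 s: the plane lies sole down along the middle of the cork pad, the bottle, can and mallet stand within about 1 px of their starting places in the last wrist picture, and the stone is unmoved; the hand-in returned no verdict.

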